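Load two samples on a microscope x-y stage and step them under the pointer

TASK

Put each of the two sample blocks, dot up, flat in the nest of its own colour on the microscope's x-y stage. Then move the carrier on its slides to bring the orange sample's white dot under the yellow pointer and let it stand still there for about a second, and after that bring the blue sample's dot under the pointer and leave it there. Keep the samples dot up throughout, do not bump the microscope, and leave the bottle, screwdriver, lens box and post holder where they are.

Things in the scene. Friction and masses are not known exactly. Their poses are not given: they have to be found in the camera images.
- sample_orange: loose sample block, 80 x 40 x 22 mm (x, y, z), 0.16 kg, bare aluminium below and orange on top, with a 12 mm white dot in the middle of its top face. Origin: centre of its underside, so the dot is 22 mm straight above it; x is its long axis. It fits its nest either way round.
- sample_blue: loose sample block, 80 x 40 x 22 mm (x, y, z), 0.16 kg, bare aluminium below and blue on top, with a 12 mm white dot in the middle of its top face. Origin: centre of its underside, so the dot is 22 mm straight above it; x is its long axis. It fits its nest either way round.
- nest_orange (a point): centre of the orange nest on the carrier plate, at the height of the nest's floor (50 mm above the table): a shallow frame orange in colour, inside 88 x 48 mm (long side along x), walls 3 mm thick and 5 mm high. x and y are the stage's slide directions. It is the -y nest (far from the robot); the blue one lies 90 mm away to +y.
- nest_blue (a point): centre of the blue nest on the carrier plate, at the height of the nest's floor (50 mm above the table): a shallow frame blue in colour, inside 88 x 48 mm (long side along x), walls 3 mm thick and 5 mm high. x and y are the stage's slide directions. It is the +y nest (nearer the robot).
- handle_grip (a point): grip point on the carrier's handle, a black square bar 16 x 16 mm that leans 35 degrees from vertical towards the stage's -x (away from the head), flat sides to +y and -y. The point is on the bar's axis, 42 mm from its foot, 14 mm short of its upper end, 86 mm to -x of the nests' centres, 34 mm above their floors. Axes are the stage's (z up).
- handle_foot (a point): where the handle bar's axis meets the top of the carrier plate, midway between the nests in y and 62 mm to -x of their centres. The bar rises from here towards handle_grip; held there, it drags the carrier both ways.
- saddle (a joint): lower slide, m: the carrier's travel along the stage's x, towards and under the microscope as it grows, 0 to 0.18. At low values (up to 0.02) the nests are clear of the microscope head, for loading.
- carrier (a joint): upper slide, m (each slide drags with about 3 N and stays where it is left): the carrier's travel along the stage's y, -0.085 to 0.085.
- stage: fixed base of the x-y stage, 290 x 130 mm, with the black saddle (100 x 260 mm) and the aluminium carrier plate (150 x 170 mm, top 50 mm above the table) on it. Origin under its middle. x (lower slide) points roughly to the robot's left, y (upper slide) roughly back to the robot. The nests' centres lie 100 mm to -x of the origin when joint saddle is 0.
- pointer_tip (a point): lower tip of the yellow pointer needle (8 mm thick) under the microscope's lens, 82 mm above the table and 10 mm above the top of a seated sample. Axes are parallel to the stage's. The lens, 36 mm wide, starts 121 mm above the table.
- head_bottom (a point): centre of the underside of the microscope's black head box, 90 x 90 x 75 mm (x, y, z), 150 mm above the table, 15 mm to -x and 10 mm to +y of the pointer; a camera tube on it reaches 315 mm. The head overhangs the handle when a dot is under the pointer, so the gripper must lean back there, as the bar does, away from the head.
- column_foot (a point): centre, on the table, of the microscope's column: 42 mm thick, 372 mm tall, on a round foot 90 mm wide. It stands 155 mm to the stage's +x of the pointer; a boom joins it to the head at 190 to 240 mm height.
- cleaner_bottle: bystander: amber bottle, 54 mm wide, 130 mm tall, origin under its centre
- screwdriver: bystander: screwdriver, 180 mm long, lying on the table along its x
- lens_box: bystander: white box 70 x 60 x 40 mm, origin under its centre
- post_holder: bystander: aluminium post on a black round foot 44 mm wide, 70 mm tall, origin under its centre
Things that resemble listed ones, but are neither listed nor needed, are in the scene too. Leave any pink or red look-alike of the sample_orange alone. What is shaped like the sample_blue but black is not meant.

How it is judged:
On the way, in this order (a step that is already met when the one before it is completed fails the run):
1. both samples lie flat in the nests of their own colours, released (horizontal distance between sample_orange and nest_orange below 0.01 m and z of sample_orange in the frame of nest_orange between -0.003 and 0.003 m and angle between each of sample_orange, sample_blue's own z axis and vertical below 0.06 rad and angle between the x axis of sample_orange and the x axis of nest_orange, either way round below 0.2 rad and horizontal distance between sample_blue and nest_blue below 0.01 m and z of sample_blue in the frame of nest_blue between -0.003 and 0.003 m and angle between the x axis of sample_blue and the x axis of nest_blue, either way round below 0.2 rad and contact force between the fingers and sample_orange below 0.1 N and contact force between the fingers and sample_blue below 0.1 N), for 0.2 s.
2. the orange sample's dot stands still under the pointer (within 6 mm) for 0.5 s, both samples in their nests (horizontal distance between sample_orange and nest_orange below 0.01 m and z of sample_orange in the frame of nest_orange between -0.003 and 0.003 m and angle between each of sample_orange, sample_blue's own z axis and vertical below 0.06 rad and angle between the x axis of sample_orange and the x axis of nest_orange, either way round below 0.2 rad and horizontal distance between sample_blue and nest_blue below 0.01 m and z of sample_blue in the frame of nest_blue between -0.003 and 0.003 m and angle between the x axis of sample_blue and the x axis of nest_blue, either way round below 0.2 rad and velocity of joint saddle between -0.005 and 0.005 m/s and velocity of joint carrier between -0.005 and 0.005 m/s and horizontal distance between sample_orange and pointer_tip below 0.006 m), for 0.5 s.
3. the blue sample's dot stands still under the pointer (within 6 mm), both samples in their nests (horizontal distance between sample_orange and nest_orange below 0.01 m and z of sample_orange in the frame of nest_orange between -0.003 and 0.003 m and angle between each of sample_orange, sample_blue's own z axis and vertical below 0.06 rad and angle between the x axis of sample_orange and the x axis of nest_orange, either way round below 0.2 rad and horizontal distance between sample_blue and nest_blue below 0.01 m and z of sample_blue in the frame of nest_blue between -0.003 and 0.003 m and angle between the x axis of sample_blue and the x axis of nest_blue, either way round below 0.2 rad and velocity of joint saddle between -0.005 and 0.005 m/s and velocity of joint carrier between -0.005 and 0.005 m/s and horizontal distance between sample_blue and pointer_tip below 0.006 m), for 0.2 s.
At the end, for the whole second after the job is handed in: Each sample lies released and flat in the nest of its own colour (on the nest's floor within 3 mm, centre within 10 mm, long axis within 0.2 rad), the slides stand still, and the centre of the blue sample is within 6 mm (horizontally) of the pointer's tip, that is, the tip is over the white dot (all of step 3 and contact force between the fingers and sample_orange below 0.1 N and contact force between the fingers and sample_blue below 0.1 N); the robot touches nothing.
It fails at once if the microscope is bumped (more than 4 N) (contact force between microscope and anything else above 4 N).
It fails at once if a sample is tipped more than 45 degrees (angle between any of sample_orange, sample_blue's own z axis and vertical above 0.785 rad).
It fails at once if a bystander (bottle, screwdriver, lens box, post holder) is moved by more than 20 mm (distance of any of cleaner_bottle, screwdriver, lens_box, post_holder from where it was at the start of the episode above 0.02 m).
It also fails if it takes over 67 s, if anything falls off the work surface, if the arm or the gripper's body presses on something with over 40 N, if the wrist force passes 120 N, or if a joint passes its speed limit or range.

ROBOT

A 6-joint arm with a two-finger parallel gripper is mounted at the origin on the work surface. World frame = base frame: x ahead of the robot, y to its left, z up, the work surface at z = 0. Lengths are in m, angles in rad, forces in N, time in s.
With the tool pointing down it reaches from about 0.25 to 0.725 m from the base axis. Payload 4 kg.
Tool frame: the origin (TCP) lies midway between the tips of the shut fingers; the grasp point (between the pads) lies 19 mm behind it (bot.grip_depth is the distance from the TCP to the grasp point, in m); z points along the fingers, y is the line along which they close (so a half turn about z gives the same grasp; the last joint's range is limited). The gripper opens to 85 mm and grips with 20 to 120 N. Pads are 22 mm wide; open, the fingers measure 114 mm over their backs; the gripper's body (76 mm by 85 mm) begins 54 mm behind the grasp point. The pads swing forward as they close: fully open they stand 13 mm farther back than shut.
Start: joints at [-1.177, 0.241, 0.005, 1.335, 0, 1.571], TCP at [0.192, -0.462, 0.231] pointing down, gripper open.
Joint ranges: [-2.72, 2.72], [-1.05, 1.87], [-1.09, 1.28], [-1.99, 2.15], [-1.42, 1.44], [-3.14, 3.14]. Speed limits (rad/s): [2.79, 2.79, 3.14, 3.14, 3.14, 3.14].

INTERFACE

Orientations are given as a unit quaternion [x, y, z, w].
In Python, from workcell import bot gives the robot as it stands.
- The arm moves only by the shell command python3 -m creep 'ROWS'. ROWS is JSON, one flat list of numbers, 5 for each row, row after row: the shift along the world's x, y, z in m, then the turn about the world's z in rad, then the finger opening in m, from 0 to 0.0854. In form: [x, y, z, twist, claw, x, y, z, twist, claw, ...]. A call has 1 to 10 rows; each row is the pose to reach, as a shift and turn from the pose commanded when the call began; what a row does not reach only later rows make up. A row lasts 1/12 s, in which the tool goes at most 41.7 mm and 7.16 degrees, less where a joint would pass 70% of its speed; a pose out of reach is approached as far as the arm can. A call with a gripper value outside its range is refused whole. The fingers move at their own pace and stop on an object; the grip force is fixed at half the most. Time passes only in rows, so rows that repeat a pose let the fingers close. It gives the time, the measured TCP pose, the force, the opening and the grip force at its end, in the units of the state.
- bot.get_obs(): the state, without advancing time (a new reading comes with each control period).
- bot.camera(name): name is "scene" or "top" or "wrist"; returns a dict with "pixels" (400x640x3 uint8, red, green, blue), "camera_matrix" (3x3 intrinsics, pixels), "extrinsics" (4x4, takes a point from world to camera coordinates); the wrist camera has in their place "T_tool_cam" (4x4, takes a point from camera to tool coordinates, whose origin is the TCP and whose axes are the flange's). Camera axes: x right, y down, z forward; pixel columns grow to the right and rows downward; lengths in m; the calibration is good to about 2 mm. The wrist camera is an equidistant fisheye: a pixel r from the principal point sees the ray r / f radians off the axis. A picture is of the moment at which its call begins: read the wrist's pose just before it. There is no depth.
- bot.job_done(): hands the job in; it is judged then, once.
Trained networks look in the newest picture that a camera, given by its name, has taken for a name from the list of things; names that differ only in an ending like _2 or _b are one class to them, and where a whole thing is asked for, a point or a joint stands for the part that bears it (a point fixed in the world has none). Each returns a list of dicts, best first, with "score" (0 to 1); they miss things now and then, are a little off and sometimes report something else, mostly with a low value. They report only what shows in the picture. A call takes as long as a camera call. They do not tell look-alikes from the thing itself.
- bot.look_for(camera, thing): "centre" ([column, row] as shares, 0 to 1, of the picture: columns of its width, rows of its height, amid what is visible of it).
- bot.place_of(camera, thing): "centre" ([column, row] as shares, 0 to 1, of the picture: columns of its width, rows of its height: a listed point, or the origin of a listed thing).
The state is a dict: "clock": time; "joint_pos": joint angles; "joint_vel": joint speeds; "tau": joint torques, N m; "eef_pos": TCP position; "tool_rot": TCP orientation; "ft_force": force on the tool from outside, world axes, zero at the start; "ft_torque": the same for the moment, N m; "grip_width": finger opening in m; "grasp_force": force on a finger pad.
Only numpy, scipy, OpenCV 4.12 (cv2) and the standard library are available. Lean on these libraries where they do the work, as an engineer would, in place of code of your own. Each camera call takes 0.05 s, during which the arm holds its last target. There are 200 camera calls.

## Working session

There is one attempt and no reset: what is moved stays moved. The work goes in short steps, Python scripts to look and compute and a shell command to move; the robot and the scene stay as the last step left them, time stands still between calls to the robot, and variables do not carry over. Pictures are saved under pics/ and viewed, at most 10 in all, crops included, and the job is handed in when it is done.

```bash
mkdir -p pics; ls
cat > h.py <<'E'
import numpy as np, cv2
from workcell import bot
from scipy.spatial.transform import Rotation as R
def pose():
    o=bot.get_obs(); T=np.eye(4); T[:3,:3]=R.from_quat(o["tool_rot"]).as_matrix(); T[:3,3]=o["eef_pos"]; return T
def ray(c,T,px):
    K=np.array(c["camera_matrix"])
    u=np.array([(px[0]-K[0,2])/K[0,0],(px[1]-K[1,2])/K[1,1]])
    if "T_tool_cam" in c:
        W=T@np.array(c["T_tool_cam"]); r=np.linalg.norm(u); d=np.r_[u/max(r,1e-9)*np.sin(r),np.cos(r)]
    else:
        W=np.linalg.inv(np.array(c["extrinsics"])); d=np.r_[u,1]
    d=W[:3,:3]@d; return W[:3,3],d/np.linalg.norm(d)
def atz(o,d,z): return o+d*(z-o[2])/d[2]
def meet(rays):
    A=sum(np.eye(3)-np.outer(d,d) for o,d in rays); b=sum((np.eye(3)-np.outer(d,d))@o for o,d in rays)
    p=np.linalg.solve(A,b); return p,[round(1e3*np.linalg.norm(np.cross(p-o,d)),1) for o,d in rays]
def snap(name,png=None):
    T=pose(); c=bot.camera(name)
    if png: cv2.imwrite("pics/"+png,c["pixels"][:,:,::-1])
    return c,T
def find(name,thing,n=3,f=None):
    f=f or bot.place_of
    return [(np.round(np.array(r["centre"])*[640,400],1),round(r["score"],2)) for r in f(name,thing)[:n]]
E
python3 - <<'E'
from h import *
np.set_printoptions(precision=4,suppress=True)
C={n:snap(n,n+"1.png") for n in("scene","top","wrist")}
print(C["wrist"][0]["T_tool_cam"],C["wrist"][1])
for t in "sample_orange sample_blue nest_orange nest_blue handle_grip handle_foot pointer_tip head_bottom column_foot stage cleaner_bottle screwdriver lens_box post_holder".split():
    r={n:find(n,t) for n in C}
    for n in C: print(t,n,*[(p.tolist(),s) for p,s in r[n]])
    k=[ray(*C[n],r[n][0][0]) for n in("scene","top") if r[n]]
    if len(k)==2: print("   ",*meet(k))
E
```

```text
pics
[[ 0.0004 -0.9479 -0.3185  0.0825]
 [ 1.      0.0001  0.0009 -0.0004]
 [-0.0008 -0.3185  0.9479 -0.1435]
 [ 0.      0.      0.      1.    ]] [[ 0.9235  0.3837 -0.0007  0.1916]
 [ 0.3837 -0.9235  0.0017 -0.4612]
 [-0.     -0.0019 -1.      0.2305]
 [ 0.      0.      0.      1.    ]]
sample_orange scene ([212.0, 248.6], 0.95) ([253.4, 249.2], 0.73) ([170.8, 254.9], 0.7)
sample_orange top ([492.0, 219.5], 0.95) ([404.5, 197.6], 0.85) ([449.4, 212.7], 0.84)
sample_orange wrist
    [ 0.4798 -0.367   0.027 ] [np.float64(55.2), np.float64(55.2)]
sample_blue scene ([397.2, 180.1], 0.61) ([428.6, 171.4], 0.61) ([322.7, 195.2], 0.4)
sample_blue top ([167.7, 244.0], 0.94) ([242.1, 271.6], 0.93) ([213.2, 252.3], 0.6)
sample_blue wrist
    [0.3845 0.398  0.0048] [np.float64(54.2), np.float64(54.2)]
nest_orange scene ([327.6, 256.0], 0.93) ([405.9, 224.9], 0.28) ([352.7, 242.5], 0.22)
nest_orange top ([344.1, 147.3], 0.77) ([305.8, 171.5], 0.63) ([374.8, 160.3], 0.39)
nest_orange wrist
    [ 0.6625 -0.026   0.0403] [np.float64(3.5), np.float64(3.5)]
nest_blue scene ([314.0, 231.5], 0.78) ([328
[... 1096 characters left out ...]
loat64(0.7), np.float64(0.7)]
cleaner_bottle scene ([248.3, 203.3], 0.64) ([196.4, 289.6], 0.63)
cleaner_bottle top ([468.5, 160.9], 0.83)
cleaner_bottle wrist
    [ 0.5728 -0.2473  0.2409] [np.float64(43.7), np.float64(43.7)]
screwdriver scene ([323.0, 190.2], 0.81)
screwdriver top ([306.9, 257.9], 0.96)
screwdriver wrist
    [0.3605 0.0741 0.0039] [np.float64(2.3), np.float64(2.3)]
lens_box scene ([457.1, 215.4], 0.63)
lens_box top ([184.9, 166.9], 0.77)
lens_box wrist
    [0.6167 0.4289 0.0041] [np.float64(1.6), np.float64(1.6)]
post_holder scene ([248.3, 204.5], 0.79)
post_holder top ([398.2, 263.7], 0.52)
post_holder wrist
    [ 0.3455 -0.175   0.0037] [np.float64(0.8), np.float64(0.8)]
```

View pics/scene1.png

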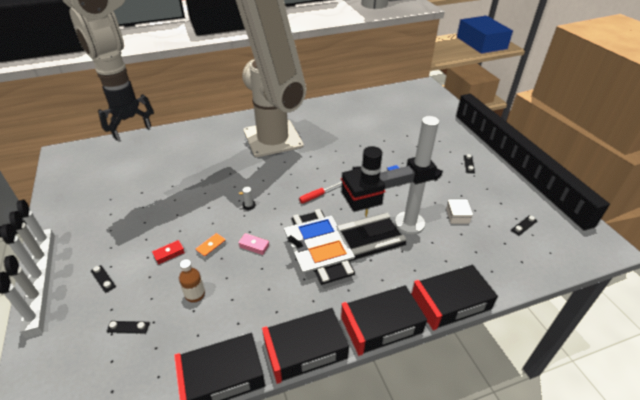

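View pics/top1.png

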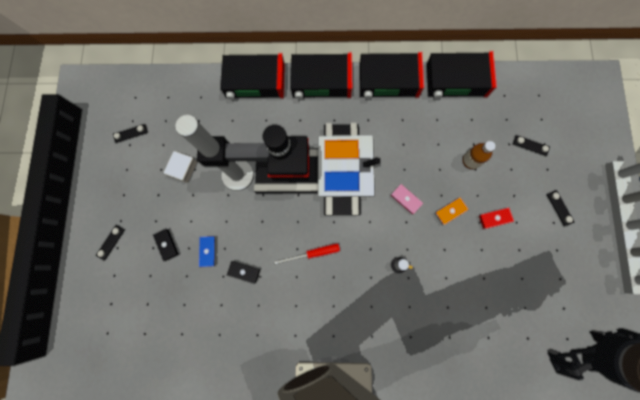

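Run:
```python
from h import *
np.set_printoptions(precision=4,suppress=True)
C={n:snap(n) for n in("scene","top")}
def comps(c,lo,hi):
    h=cv2.cvtColor(c["pixels"],cv2.COLOR_RGB2HSV); m=cv2.inRange(h,lo,hi); m=cv2.morphologyEx(m,cv2.MORPH_CLOSE,np.ones((5,5)))
    n,l,s,ce=cv2.connectedComponentsWithStats(m)
    return [(l==i,s[i,4],ce[i]) for i in range(1,n) if s[i,4]>60]
zs={}
for nm,lo,hi in(("orange",(8,170,130),(20,255,255)),("blue",(105,150,90),(125,255,255))):
    for cn in C:
        c,T=C[cn]
        for m,a,ce in comps(c,lo,hi):
            P={}
            for z in(.022,.052):
                ys,xs=np.where(m); pts=np.array([atz(*ray(c,T,(x,y)),z)[:2] for x,y in zip(xs,ys)],np.float32)
                r=cv2.minAreaRect(pts*1000); P[z]=np.round(np.r_[r[0],r[1],r[2]],1)
            print(nm,cn,a,ce.round(1),P[.022],P[.052])
Rr=lambda n,p: ray(*C[n],p)
print("orange two-view",*meet([Rr("scene",(210.7,245)),Rr("top",(452,211))]))
print("ptr scene ray at .082",atz(*Rr("scene",(364.2,213.2)),.082))
for n in C: print(n,C[n][0]["extrinsics"],C[n][0]["camera_matrix"][0][0])
im=C["top"][0]["pixels"]; crops=[cv2.resize(im[185:235,385:520],None,fx=4,fy=4),cv2.resize(im[225:290,145:280],None,fx=4,fy=4)]
s=cv2.resize(C["scene"][0]["pixels"][155:300,270:450],None,fx=3,fy=3)
cv2.imwrite("pics/crop1.png",cv2.vconcat(crops)[:,:,::-1]); cv2.imwrite("pics/crop2.png",s[:,:,::-1])
```

```text
orange scene 226 [210.1 244.7] [ 493.6 -320.4   36.7   75.8   31.7] [ 522.2 -320.2   35.5   73.4   31.7]
orange scene 421 [326.8 251. ] [630.1 -11.7  49.5  90.2   0.9] [654.3 -21.4  47.9  87.3   0.9]
orange scene 154 [189.  276.8] [ 590.2 -393.8   42.4   40.    83.3] [ 615.7 -391.3   41.1   38.7   83.3]
orange top 559 [341.1 149. ] [662.8 -21.1  90.6  47.3  89.8] [652.6 -20.5  87.8  45.8  89.8]
orange top 405 [451.4 210.6] [ 487.7 -319.    37.8   78.7   31.1] [ 482.9 -309.3   36.7   76.3   31.1]
blue scene 924 [490.5  32.7] [-547.9 1401.9  237.7  480.    69.8] [-486.  1347.1  230.1  464.6   69.8]
blue scene 369 [315.7 228.8] [537.6 -12.3  50.   91.    0.6] [564.8 -21.9  48.4  88.1   0.6]
blue top 599 [341.6 180.6] [571.4 -22.2  48.5  91.6   0. ] [564.1 -21.6  47.   88.8   0. ]
blue top 408 [206.5 251.1] [376.5 341.6  75.2  38.5   1.4] [375.1 331.1  72.9  37.3   1.4]
orange two-view [ 0.4881 -0.3215  0.0139] [np.float64(1.7), np.float64(1.7)]
ptr scene ray at .082 [0.5807 0.1217 0.082 ]
scene [[ 0.3331  0.9429 -0.0046 -0.1615]
 [ 0.636  -0.2282 -0.7372 -0.2465]
 [-0.6961  0.2427 -0.6757  1.6911]
 [ 0.      0.      0.      1.    ]] 434.03749924393713
top [[ 0.0059 -0.9997 -0.0252  0.0223]
 [-0.9806 -0.0008 -0.1959  0.5212]
 [ 0.1958  0.0258 -0.9803  0.9154]
 [ 0.      0.      0.      1.    ]] 362.7299851494409
```

View pics/crop1.png

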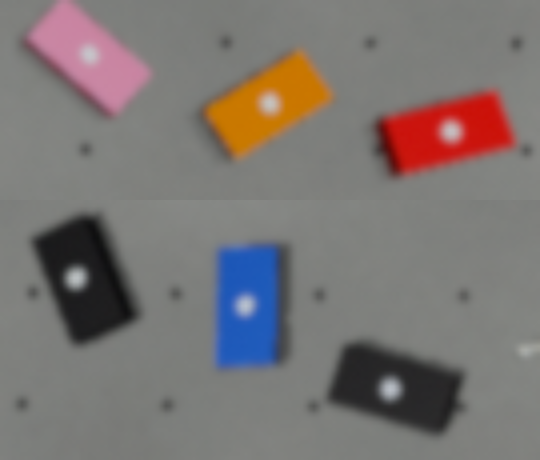

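View pics/crop2.png

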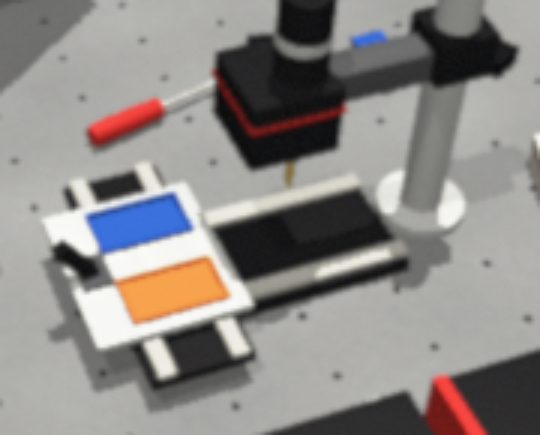

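The pictures show: orange sample at top (452,211) / scene (211,246), with look-alikes pink at top (406,199) and red at (496,218). The blue sample is at top (207,251), mostly hidden in the scene view at (393,169), with black look-alikes at top (165,244) and (243,271). The crop confirms the orange and blue blocks with white dots. The pointer is at scene (366,213), and the nests are at top (341,149) and (341,181).

```bash
python3 -m creep '[0.295,0.141,-0.06,-1.42,0.0854,0.295,0.141,-0.06,-1.42,0.0854,0.295,0.141,-0.06,-1.42,0.0854,0.295,0.141,-0.06,-1.42,0.0854,0.295,0.141,-0.06,-1.42,0.0854,0.295,0.141,-0.06,-1.42,0.0854,0.295,0.141,-0.06,-1.42,0.0854,0.295,0.141,-0.06,-1.42,0.0854,0.295,0.141,-0.06,-1.42,0.0854,0.295,0.141,-0.06,-1.42,0.0854]'; python3 -c "
from workcell import bot
print(bot.get_obs()['joint_pos'])"
```

```text
clock: 3.18
eef_pos: [0.4673, -0.3482, 0.1696]
tool_rot: [0.946, -0.325, 0.007, -0.022]
ft_force: [-0.4, -1.3, 0.6]
grip_width: 0.0854
grasp_force: 0.0
[-0.66436408  0.43676873  0.12202007  1.25788865  0.04619429  3.13861651]
```

```bash
python3 -m creep '[0.02,0.028,0,1.25,0.0854,0.02,0.028,0,1.25,0.0854,0.02,0.028,0,1.25,0.0854,0.02,0.028,0,1.25,0.0854,0.02,0.028,0,1.25,0.0854,0.02,0.028,0,1.25,0.0854,0.02,0.028,0,1.25,0.0854,0.02,0.028,0,1.25,0.0854,0.02,0.028,0,1.25,0.0854,0.02,0.028,0,1.25,0.0854]' >/dev/null; python3 -m creep '[0,0,0,1.25,0.0854,0,0,0,1.25,0.0854,0,0,0,1.25,0.0854,0,0,0,1.25,0.0854,0,0,0,1.25,0.0854,0,0,0,1.25,0.0854,0,0,0,1.25,0.0854,0,0,0,1.25,0.0854,0,0,0,1.25,0.0854,0,0,0,1.25,0.0854]'
cat >> h.py <<'E'
def blob(c,lo,hi,amin=150):
    h=cv2.cvtColor(c["pixels"],cv2.COLOR_RGB2HSV); m=cv2.inRange(h,lo,hi); m=cv2.morphologyEx(m,cv2.MORPH_CLOSE,np.ones((9,9)))
    n,l,s,ce=cv2.connectedComponentsWithStats(m)
    return [(l==i) for i in np.argsort(-s[1:,4])+1 if s[i,4]>amin]
OR=((8,170,110),(20,255,255)); BL=((105,150,80),(125,255,255))
def rects(c,T,col,z,amin=150):
    out=[]
    for m in blob(c,*col,amin):
        ys,xs=np.where(m); out.append(cv2.minAreaRect(np.array([atz(*ray(c,T,(x,y)),z)[:2] for x,y in zip(xs,ys)],np.float32)*1000))
    return out
def ya():
    T=pose(); return np.degrees(np.arctan2(T[1,1],T[0,1]))
E
python3 - <<'E'
from h import *
c,T=snap("wrist","w1.png"); print(T[:3,3],ya())
for r in rects(c,T,OR,.022): print(r)
print(find("wrist","sample_orange"), [atz(*ray(c,T,p),0)for p,s in find("wrist","sample_orange")])
E
```

```text
clock: 4.85
eef_pos: [0.4811, -0.3249, 0.1712]
tool_rot: [0.609, 0.793, -0.017, -0.012]
ft_force: [0.4, 0.4, -0.3]
grip_width: 0.0854
grasp_force: 0.0
[ 0.48109114 -0.32487365  0.1711991 ] 15.167449918354176
((489.06298828125, -320.0380554199219), (39.528907775878906, 79.8009033203125), 31.614620208740234)
((687.1303100585938, -410.2048645019531), (23.511728286743164, 54.587379455566406), 72.01609802246094)
((694.007568359375, -41.113304138183594), (43.641082763671875, 18.740703582763672), 32.058258056640625)
[(array([290.7, 268. ]), 0.9), (array([394.3,  74.2]), 0.8), (array([334.6, 177.9]), 0.66)] [array([ 0.47138965, -0.44138848,  0.        ]), array([ 0.51985064, -0.20082546,  0.        ]), array([ 0.49107095, -0.32167339,  0.        ])]
```

View pics/w1.png

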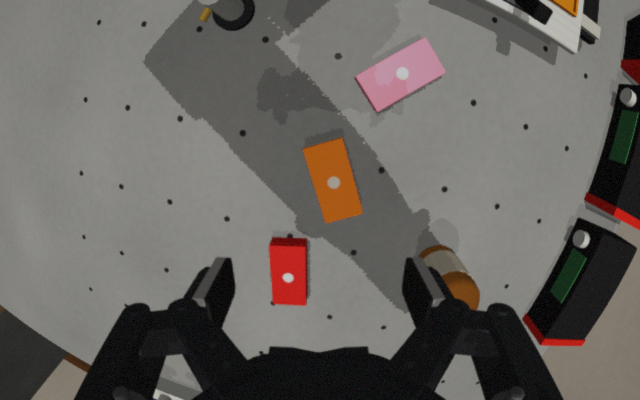

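The wrist picture shows the orange block with its dot at (333,182), red at (288,272), and pink at (402,73). At 22 mm its top measures 79.8 x 39.5 mm, which fits the stated height.

```bash
python3 -m creep '[0.008,0.005,-0.06,0.283,0.07,0.008,0.005,-0.1,0.283,0.07,0.008,0.005,-0.1,0.283,0.07,0.008,0.005,-0.1,0.283,0.07,0.008,0.005,-0.1,0.283,0.07,0.008,0.005,-0.1,0.283,0.07]'
python3 - <<'E'
from h import *
c,T=snap("wrist"); print(T,ya())
for r in rects(c,T,OR,.022)[:1]: print(r)
E
```

```text
clock: 5.5
eef_pos: [0.4902, -0.3208, 0.073]
tool_rot: [0.495, 0.869, -0.019, -0.008]
ft_force: [-0.3, 0.3, -0.5]
grip_width: 0.0695
grasp_force: 0.0
[[-0.51013952  0.85944586 -0.03332385  0.49016705]
 [ 0.86008091  0.50955642 -0.0247605  -0.32076426]
 [-0.00429993 -0.04129252 -0.99913785  0.0729587 ]
 [ 0.          0.          0.          1.        ]] 30.683001051830168
((488.851318359375, -319.9987487792969), (39.59971237182617, 80.43682861328125), 31.503742218017578)
```

```bash
python3 -m creep '[-0.001,0.001,-0.035,0.01,0.07,-0.001,0.001,-0.069,0.01,0.07,-0.001,0.001,-0.069,0.01,0.07,-0.001,0.001,-0.069,0.01,0.03,-0.001,0.001,-0.069,0.01,0.03,-0.001,0.001,-0.069,0.01,0.03,-0.001,0.001,-0.069,0.01,0.03,-0.001,0.001,-0.069,0.01,0.03,-0.001,0.001,-0.069,0.01,0.03,-0.001,0.001,-0.069,0.01,0.03]'
```

```text
clock: 6.38
eef_pos: [0.4903, -0.3204, 0.0057]
tool_rot: [0.49, 0.872, -0.019, -0.007]
ft_force: [-0.8, -0.1, 7.0]
grip_width: 0.0389
grasp_force: 61.2
```

```bash
python3 -m creep '[0,0,0.04,0,0.03,0,0,0.08,0,0.03,0.08,0.12,0.14,1.25,0.03,0.08,0.12,0.14,1.25,0.03,0.08,0.12,0.14,1.25,0.03,0.08,0.12,0.14,1.25,0.03,0.08,0.12,0.14,1.25,0.03,0.08,0.12,0.14,1.25,0.03,0.08,0.12,0.14,1.25,0.03,0.08,0.12,0.14,1.25,0.03]';  python3 -m creep '[0,0,0,1.25,0.03,0,0,0,1.25,0.03,0,0,0,1.25,0.03,0,0,0,1.25,0.03,0.04,0.09,0,1.25,0.03,0.04,0.09,0,1.25,0.03,0.083,0.18,0,1.25,0.03,0.083,0.18,0,1.25,0.03,0.083,0.18,0,1.25,0.03,0.083,0.18,0,1.25,0.03]';python3 - <<'E'
from h import *
print(pose(),ya())
E
```

```text
clock: 7.22
eef_pos: [0.5686, -0.1984, 0.1437]
tool_rot: [0.008, 1.0, -0.022, 0.002]
ft_force: [0.5, 0.5, -1.7]
grip_width: 0.0387
grasp_force: 60.9
clock: 8.05
eef_pos: [0.6537, -0.0121, 0.1434]
tool_rot: [-0.581, 0.814, -0.017, 0.015]
ft_force: [1.0, -0.6, -1.8]
grip_width: 0.0386
grasp_force: 61.0
[[-0.32424604 -0.94492374  0.044538    0.65373657]
 [-0.94595557  0.32416457 -0.00924045 -0.01213768]
 [-0.00570612 -0.04512715 -0.99896495  0.14339241]
 [ 0.          0.          0.          1.        ]] 161.0650083269548
```

```bash
python3 -m creep '[-0.001,-0.008,0,0.33,0.03,-0.001,-0.008,-0.04,0.33,0.03,-0.001,-0.008,-0.05,0.33,0.03,-0.001,-0.008,-0.05,0.33,0.03,-0.001,-0.008,-0.05,0.33,0.03,-0.001,-0.008,-0.05,0.33,0.03]';python3 - <<'E'
from h import *
c,T=snap("wrist","w2.png");print(T,ya())
z=T[2,3]+.018
for r in rects(c,T,OR,z): print("s",r)
for r in rects(c,T,OR,.052): print("no",r)
for r in rects(c,T,BL,.052): print("nb",r)
for t in("nest_orange","nest_blue","handle_grip","handle_foot"):
  for p,s in find("wrist",t): print(t,p,s,atz(*ray(c,T,p),.084 if "grip" in t else .05))
E
```

```text
clock: 8.55
eef_pos: [0.6513, -0.0269, 0.0943]
tool_rot: [-0.701, 0.712, -0.016, 0.017]
ft_force: [0.4, -0.9, -0.3]
grip_width: 0.0387
grasp_force: 61.0
[[-0.01576103 -0.99883107  0.04569564  0.65129282]
 [-0.99987421  0.01582562  0.00105193 -0.02694292]
 [-0.00177386 -0.04567331 -0.99895485  0.09431077]
 [ 0.          0.          0.          1.        ]] 179.11077347595733
s ((650.6990356445312, -34.290771484375), (93.14159393310547, 39.41826629638672), 89.47908782958984)
no ((654.0587768554688, 1.5281753540039062), (138.00201416015625, 58.40355682373047), 89.47915649414062)
nb ((563.1847534179688, -20.015769958496094), (55.060298919677734, 95.93893432617188), 0.24979491531848907)
nest_blue [446.4 231.8] 0.97 [ 0.56491158 -0.02199037  0.05      ]
handle_grip [401.4 101. ] 0.56 [ 0.60980467 -0.1082612   0.084     ]
handle_grip [445.6 235.4] 0.51 [ 0.57935953 -0.03545255  0.084     ]
handle_foot [390.3 142.5] 0.64 [ 0.60863316 -0.08241927  0.05      ]
```

View pics/w2.png

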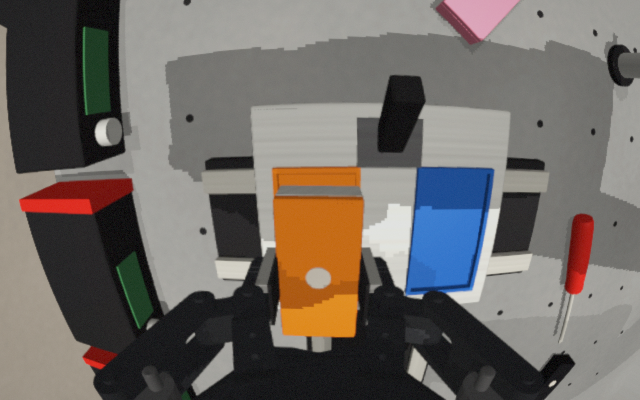

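Run:
```python
from h import *
c,T=snap("wrist"); h=cv2.cvtColor(c["pixels"],cv2.COLOR_RGB2HSV)
m=cv2.inRange(h,(0,0,140),(180,60,255)); m[:262]=0;m[296:]=0;m[:,:298]=0;m[:,338:]=0
ys,xs=np.where(m); p=(xs.mean(),ys.mean()); print(p,T[:3,3])
for z in(.110,.112,.114): print(atz(*ray(c,T,p),z))
# corners of the sample's top: upper edge
for q in((276,197),(363,197),(283,335),(353,335)): print(atz(*ray(c,T,q),.112))
```

```text
(np.float64(317.82460732984293), np.float64(277.73821989528795)) [ 0.6508608  -0.0269464   0.09371881]
[ 0.65067312 -0.02594501  0.11      ]
[ 0.65056029 -0.0272483   0.112     ]
[ 0.65044746 -0.02855158  0.114     ]
[ 0.66799788 -0.06773428  0.112     ]
[ 0.63074743 -0.06776854  0.112     ]
[0.67023468 0.01170663 0.112     ]
[0.6320959  0.01056324 0.112     ]
```

```bash
python3 -m creep '[0.0033,0.006,0,0.01,0.03,0.0033,0.006,-0.02,0.01,0.03,0.0033,0.006,-0.034,0.01,0.03,0.0033,0.006,-0.037,0.01,0.03,0.0033,0.006,-0.037,0.01,0.03,0.0033,0.006,-0.037,0.01,0.03]'; python3 -m creep '[0,0,0,0,0.055,0,0,0,0,0.055,0,0,0,0,0.06,0,0,0,0,0.06]';python3 -m creep '[0,0,0.03,0,0.06,0,0,0.06,0,0.07,0,0,0.09,0,0.0854,0,0,0.09,0,0.0854]';python3 - <<'E'
from h import *
c,T=snap("wrist","w3.png"); print(T[:3,3],ya())
for r in rects(c,T,OR,.072): print("no",r)
E
```

```text
clock: 9.35
eef_pos: [0.6539, -0.0203, 0.0558]
tool_rot: [-0.706, 0.708, -0.015, 0.016]
ft_force: [0.5, 0.6, 1.9]
grip_width: 0.0387
grasp_force: 61.2
clock: 9.68
eef_pos: [0.6534, -0.0209, 0.0554]
tool_rot: [-0.706, 0.708, -0.014, 0.016]
ft_force: [-0.8, -0.4, 0.5]
grip_width: 0.0601
grasp_force: 0.0
clock: 10.02
eef_pos: [0.6575, -0.0211, 0.1531]
tool_rot: [-0.705, 0.708, -0.019, 0.02]
ft_force: [0.4, 0.2, 1.1]
grip_width: 0.0853
grasp_force: 0.0
[ 0.65750119 -0.02110329  0.15313055] 179.76288384587528
no ((653.98486328125, -25.670501708984375), (49.31675720214844, 89.06787872314453), 0.49957969784736633)
```

```bash
python3 -m creep '[-0.04,0,0.01,0,0.0854,-0.08,0,0.02,-0.1,0.0854,-0.12,0,0.02,-0.2,0.0854,-0.16,0,0.02,-0.3,0.0854,-0.2,0,0.02,-0.4,0.0854,-0.24,0,0.02,-0.5,0.0854,-0.28,0.01,0.02,-0.6,0.0854,-0.28,0.05,0.02,-0.72,0.0854,-0.28,0.09,0.02,-0.84,0.0854,-0.28,0.13,0.02,-0.96,0.0854]'; python3 -m creep '[0,0.04,0,-0.12,0.0854,0,0.08,0,-0.24,0.0854,0,0.12,0,-0.36,0.0854,0,0.16,0,-0.48,0.0854,0,0.2,0,-0.55,0.0854,0,0.235,0,-0.6,0.0854,0,0.235,0,-0.6,0.0854,0,0.235,0,-0.6,0.0854]';python3 - <<'E'
from h import *
c,T=snap("wrist","w4.png"); print(T,ya())
for r in rects(c,T,BL,.022): print("bl",r)
ct,Tt=snap("top")
for r in rects(ct,Tt,OR,.072): print("top",r)
for r in rects(ct,Tt,BL,.022): print("top",r)
E
```

```text
clock: 10.9
eef_pos: [0.3724, 0.0848, 0.1649]
tool_rot: [-0.33, 0.944, -0.02, 0.008]
ft_force: [0.7, 0.7, 0.3]
grip_width: 0.0856
grasp_force: 0.0
clock: 11.57
eef_pos: [0.3735, 0.323, 0.1641]
tool_rot: [-0.042, 0.999, -0.021, 0.002]
ft_force: [-0.3, 0.1, -0.4]
grip_width: 0.0854
grasp_force: 0.0
[[-0.99638646 -0.08480184  0.00476192  0.37354255]
 [-0.08492647  0.99552887 -0.04134922  0.32300614]
 [-0.00123414 -0.04160422 -0.99913341  0.16407949]
 [ 0.          0.          0.          1.        ]] 94.78911835517738
bl ((376.49700927734375, 343.47662353515625), (79.47684478759766, 39.3201789855957), 3.252420663833618)
bl ((600.6574096679688, -66.45315551757812), (64.55757904052734, 109.07290649414062), 0.16812483966350555)
top ((646.4334106445312, -20.27536392211914), (46.638668060302734, 87.05776977539062), 1.890661597251892)
top ((571.4553833007812, -22.219024658203125), (48.51295471191406, 91.64081573486328), 0.01911865919828415)
top ((356.3841552734375, 341.57879638671875), (34.379371643066406, 39.918766021728516), 0.3231516182422638)
```

```bash
python3 -m creep '[0.003,0.0205,-0.04,-0.027,0.07,0.003,0.0205,-0.08,-0.027,0.07,0.003,0.0205,-0.095,-0.027,0.07,0.003,0.0205,-0.095,-0.027,0.07,0.003,0.0205,-0.095,-0.027,0.07,0.003,0.0205,-0.095,-0.027,0.07]'
python3 - <<'E'
from h import *
c,T=snap("wrist"); print(T[:3,3],ya())
for r in rects(c,T,BL,.022)[:1]: print(r)
E
```

```text
clock: 12.17
eef_pos: [0.3779, 0.3396, 0.0717]
tool_rot: [-0.026, 0.999, -0.021, 0.002]
ft_force: [-0.0, 0.3, 0.9]
grip_width: 0.0699
grasp_force: 0.0
[0.37792081 0.33963559 0.07174298] 92.97072811150761
((376.2933349609375, 343.603515625), (79.90144348144531, 39.228065490722656), 3.3937582969665527)
```

```bash
python3 -m creep '[-0.0015,0.004,-0.035,0,0.07,-0.0015,0.004,-0.067,0.005,0.07,-0.0015,0.004,-0.067,0.005,0.07,-0.0015,0.004,-0.067,0.005,0.03,-0.0015,0.004,-0.067,0.005,0.03,-0.0015,0.004,-0.067,0.005,0.03,-0.0015,0.004,-0.067,0.005,0.03,-0.0015,0.004,-0.067,0.005,0.03,-0.0015,0.004,-0.067,0.005,0.03]'
```

```text
clock: 12.97
eef_pos: [0.3772, 0.3453, 0.0062]
tool_rot: [-0.029, 0.999, -0.019, 0.004]
ft_force: [-1.0, -1.5, 6.1]
grip_width: 0.0385
grasp_force: 61.6
```

```bash
python3 -m creep '[0,0,0.04,0,0.03,0,0,0.08,0.12,0.03,0,-0.03,0.1,0.24,0.03,0,-0.06,0.12,0.36,0.03,0,-0.1,0.12,0.48,0.03,0,-0.14,0.12,0.6,0.03,0,-0.18,0.12,0.72,0.03,0,-0.22,0.12,0.84,0.03,0,-0.26,0.12,0.96,0.03,0,-0.3,0.12,1.08,0.03]'; python3 -m creep '[0,-0.04,0,0.12,0.03,0,-0.075,0,0.24,0.03,0.03,-0.075,0,0.36,0.03,0.07,-0.075,0,0.43,0.03,0.11,-0.075,0,0.43,0.03,0.15,-0.075,0,0.43,0.03,0.185,-0.07,-0.02,0.43,0.03,0.185,-0.07,-0.02,0.43,0.03,0.185,-0.07,-0.02,0.43,0.03]';python3 - <<'E'
from h import *
print(pose(),ya())
E
```

```text
clock: 13.8
eef_pos: [0.3762, 0.0705, 0.1247]
tool_rot: [-0.505, 0.863, -0.018, 0.013]
ft_force: [0.3, -0.6, -1.6]
grip_width: 0.0386
grasp_force: 61.7
clock: 14.55
eef_pos: [0.5612, 0.0021, 0.1008]
tool_rot: [-0.675, 0.737, -0.013, 0.013]
ft_force: [-1.2, -0.8, -2.2]
grip_width: 0.0389
grasp_force: 61.8
[[-0.08743569 -0.99547899  0.03710228  0.56121218]
 [-0.99616914  0.08742831 -0.0018244   0.00206445]
 [-0.00142763 -0.03711966 -0.99930981  0.1008068 ]
 [ 0.          0.          0.          1.        ]] 174.98085547992264
```

```bash
python3 -m creep '[0.003,-0.023,-0.01,0.087,0.03,0.003,-0.023,-0.01,0.087,0.03,0.003,-0.023,-0.01,0.087,0.03,0.003,-0.023,-0.01,0.087,0.03,0.003,-0.023,-0.01,0.087,0.03]';python3 - <<'E'
from h import *
c,T=snap("wrist","w5.png"); print(T[:3,3],ya())
z=T[2,3]+.016
h=cv2.cvtColor(c["pixels"],cv2.COLOR_RGB2HSV)
m=cv2.inRange(h,(0,0,140),(180,60,255)); m[:262]=0;m[296:]=0;m[:,:298]=0;m[:,338:]=0
ys,xs=np.where(m); p=(xs.mean(),ys.mean()); print(p,len(xs),atz(*ray(c,T,p),z))
m=blob(c,*OR)[0]; ys,xs=np.where(m); print("orange px",xs.min(),xs.max(),ys.min(),ys.max())
for r in rects(c,T,OR,.07)[:1]:print(r)
for r in rects(c,T,BL,z)[:1]:print(r)
for t,z in(("sample_orange",.05),("nest_orange",.05),("handle_grip",.084),("handle_foot",.05)):
  for p,s in find("wrist",t): print(t,p,s,atz(*ray(c,T,p),z))
E
```

```text
clock: 14.97
eef_pos: [0.5641, -0.0207, 0.095]
tool_rot: [-0.707, 0.707, -0.015, 0.016]
ft_force: [0.1, -0.3, -1.2]
grip_width: 0.0388
grasp_force: 61.8
[ 0.56409942 -0.02071526  0.0950285 ] 179.96505385465332
(np.float64(317.85273159144896), np.float64(275.87410926365794)) 421 [ 0.56391536 -0.02062945  0.1110285 ]
orange px 149 236 158 288
((647.8855590820312, -24.77275848388672), (53.90506362915039, 91.650146484375), 0.3275505006313324)
((563.9404296875, -29.674739837646484), (98.1053695678711, 39.793663024902344), 89.73886108398438)
sample_orange [196.3 225.9] 0.82 [ 0.6537438  -0.01787425  0.05      ]
sample_orange [247.3 133.4] 0.25 [ 0.61077   -0.0819684  0.05     ]
handle_grip [229.2  93.2] 0.67 [ 0.61022082 -0.10692316  0.084     ]
handle_foot [244.5 133.2] 0.91 [ 0.61259762 -0.0821475   0.05      ]
handle_foot [508.7 287.6] 0.36 [0.40859464 0.03559877 0.05      ]
```

View pics/w5.png

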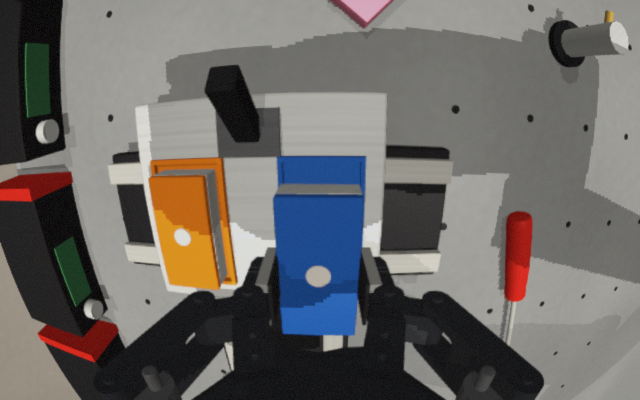

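Picture shows blue in the fingers (dot at (318,276)) over its nest, and orange in its nest with its dot at (182,237).

```bash
python3 -m creep '[0,0,-0.02,0,0.03,0,0,-0.035,0,0.03,0,0,-0.038,0,0.03,0,0,-0.038,0,0.03,0,0,-0.038,0,0.03]'; python3 -m creep '[0,0,0,0,0.055,0,0,0,0,0.055,0,0,0,0,0.06,0,0,0,0,0.06]';python3 -m creep '[0,0,0.03,0,0.06,0,0,0.06,0,0.06,0,0,0.1,0,0.06,0,-0.04,0.12,0,0.06,0,-0.08,0.12,0,0.06,0,-0.12,0.12,0,0.06,0,-0.12,0.12,0,0.06]';python3 - <<'E'
from h import *
c,T=snap("wrist","w6.png"); print(T[:3,3],ya())
def dot(m):
    hull=cv2.convexHull(np.argwhere(m)[:,::-1].astype(np.int32)); k=np.zeros(m.shape,np.uint8); cv2.fillPoly(k,[hull],255)
    h=cv2.cvtColor(c["pixels"],cv2.COLOR_RGB2HSV); w=cv2.inRange(h,(0,0,150),(180,70,255))&cv2.erode(k,np.ones((9,9)))
    n,l,s,ce=cv2.connectedComponentsWithStats(w); i=1+np.argmax(s[1:,4]); return ce[i],s[i,4]
for n,col in(("o",OR),("b",BL)):
    p,a=dot(blob(c,*col)[0]); print(n,p,a,atz(*ray(c,T,p),.072))
for t,z in(("sample_orange",.05),("sample_blue",.05),("nest_orange",.05),("nest_blue",.05),("handle_grip",.084),("handle_foot",.05),("pointer_tip",.082),("head_bottom",.15),("column_foot",0)):
  for p,s in find("wrist",t,2): print(t,p,s,atz(*ray(c,T,p),z))
E
```

```text
clock: 15.63
eef_pos: [0.565, -0.0208, 0.0563]
tool_rot: [-0.707, 0.707, -0.015, 0.016]
ft_force: [1.0, 1.1, 1.7]
grip_width: 0.039
grasp_force: 62.3
clock: 15.97
eef_pos: [0.564, -0.0211, 0.0553]
tool_rot: [-0.707, 0.707, -0.014, 0.015]
ft_force: [-0.5, 0.3, 0.2]
grip_width: 0.0599
grasp_force: 0.0
clock: 16.55
eef_pos: [0.5643, -0.1479, 0.1763]
tool_rot: [-0.704, 0.71, -0.016, 0.015]
ft_force: [-0.2, 1.4, 0.4]
grip_width: 0.0598
grasp_force: 0.0
[ 0.56428134 -0.14789569  0.17625135] 179.60609851397282Traceback (most recent call last):
  File "<stdin>", line 8, in <module>
  File "<stdin>", line 6, in dot
    return _wrapfunc(a, 'argmax', axis=axis, out=out, **kwds)
    return bound(*args, **kwds)
ValueError: attempt to get argmax of an empty sequence
```

View pics/w6.png

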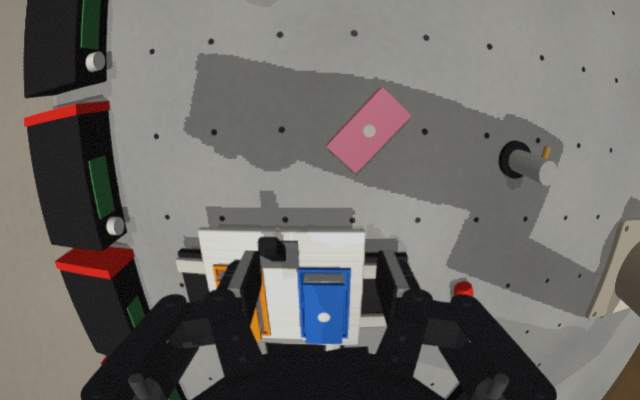

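The picture shows blue seated with its dot at (323,317) and the handle top at (270,243). The fingers hide part of orange. Next I measure the pointer and dots from the robot's side.

```bash
python3 -m creep '[-0.03,0.03,0,0,0.06,-0.06,0.06,-0.02,0,0.06,-0.09,0.09,-0.04,0,0.06,-0.115,0.12,-0.04,0,0.06,-0.14,0.15,-0.04,0,0.06,-0.16,0.18,-0.04,0,0.06,-0.16,0.19,-0.04,0,0.06,-0.16,0.19,-0.04,0,0.06,-0.16,0.19,-0.04,0,0.06]'
cat > look.py <<'E'
from h import *
import pickle,sys
np.set_printoptions(precision=4,suppress=True)
c,T=snap("wrist",sys.argv[1]+".png"); print(T[:3,3],np.array(c["camera_matrix"])[0])
d={}
Z=dict(sample_orange=.05,sample_blue=.05,handle_grip=.084,handle_foot=.05,pointer_tip=.082,head_bottom=.15)
for t,z in Z.items():
  for p,s in find("wrist",t,2):
    r=ray(c,T,p); d.setdefault(t,[]).append(r); print(t,p,s,atz(*r,z))
h=cv2.cvtColor(c["pixels"],cv2.COLOR_RGB2HSV)
w=cv2.inRange(h,(0,0,130),(180,70,255))
for n,col in(("o",OR),("b",BL)):
  for m in blob(c,*col,300)[:2]:
    hull=cv2.convexHull(np.argwhere(m)[:,::-1].astype(np.int32)); k=np.zeros(m.shape,np.uint8); cv2.fillPoly(k,[hull],255)
    q=w&cv2.erode(k,np.ones((7,7))); N,l,s,ce=cv2.connectedComponentsWithStats(q)
    for i in range(1,N):
      if s[i,4]>15: print("dot",n,ce[i].round(1),s[i,4],atz(*ray(c,T,ce[i]),.072))
m=cv2.inRange(h,(20,120,90),(34,255,255)); N,l,s,ce=cv2.connectedComponentsWithStats(m)
for i in range(1,N):
  if s[i,4]>12:
    ys,xs=np.where(l==i); print("yellow",s[i],[atz(*ray(c,T,(xs[ys==y].mean(),y)),.082) for y in(ys.min(),ys.max())])
E
python3 look.py v1; python3 -m creep '[0,-0.035,0,0,0.06,0,-0.07,0,0,0.06,0,-0.07,0,0,0.06,0,-0.07,0,0,0.06]'>/dev/null; python3 look.py v2
```

```text
clock: 17.35
eef_pos: [0.4041, 0.05, 0.1356]
tool_rot: [0.708, -0.706, 0.014, -0.016]
ft_force: [0.5, -0.6, 0.1]
grip_width: 0.0603
grasp_force: 0.0
[0.4041 0.05   0.1356] [309.7069   0.     318.2024]
sample_orange [ 69.4 137.5] 0.83 [ 0.654  -0.0151  0.05  ]
sample_blue [388.3 335.4] 0.52 [0.3376 0.1875 0.05  ]
handle_grip [69.1 33.2] 0.85 [ 0.6113 -0.1065  0.084 ]
handle_grip [187.9 345.4] 0.33 [0.5328 0.1852 0.084 ]
handle_foot [95.8 61.3] 0.78 [ 0.6088 -0.0826  0.05  ]
pointer_tip [120.4 280.5] 0.85 [0.5915 0.1175 0.082 ]
head_bottom [ 79.  313.8] 0.7 [0.584  0.1055 0.15  ]
dot o [ 66.5 103.6] 29 [ 0.6292 -0.0475  0.072 ]
dot o [ 52.1 136.7] 73 [ 0.6564 -0.0199  0.072 ]
dot o [ 72.6 160.2] 36 [0.6292 0.0042 0.072 ]
dot b [118.7 126. ] 143 [ 0.5659 -0.0211  0.072 ]
yellow [105 283  14  16  98] [array([0.5959, 0.1209, 0.082 ]), array([0.6182, 0.1427, 0.082 ])]
[ 0.4042 -0.0229  0.1353] [309.7069   0.     318.2024]
sample_orange [ 82.  205.8] 0.84 [ 0.6516 -0.0187  0.05  ]
sample_orange [197.7   9.9] 0.81 [ 0.5006 -0.1817  0.05  ]
sample_blue [144.5 205.2] 0.95 [ 0.5655 -0.0208  0.05  ]
handle_grip [ 68.5 119.4] 0.78 [ 0.6136 -0.1075  0.084 ]
handle_grip [154.4 266.8] 0.3 [0.5444 0.0216 0.084 ]
handle_foot [ 98.2 139.3] 0.83 [ 0.6107 -0.0844  0.05  ]
pointer_tip [392.5  22. ] 0.49 [ 0.3596 -0.156   0.082 ]
dot o [ 76.3 185. ] 34 [ 0.6292 -0.0472  0.072 ]
dot o [ 65.3 212.5] 67 [ 0.6563 -0.0195  0.072 ]
dot b [131.  214.1] 116 [ 0.566  -0.0207  0.072 ]
```

```bash
python3 -m creep '[0.035,-0.018,0.005,0,0.05,0.07,-0.035,0.005,0,0.05,0.105,-0.053,0.005,0,0.05,0.14,-0.07,0.005,0,0.05,0.175,-0.088,0.005,0,0.05,0.205,-0.102,0.005,0,0.05,0.205,-0.102,0.005,0,0.05,0.205,-0.102,0.005,0,0.05]'
python3 - <<'E'
from h import *
np.set_printoptions(precision=4,suppress=True)
c,T=snap("wrist"); print(T[:3,3],ya())
for t,z in(("handle_grip",.084),("handle_foot",.05)):
  for p,s in find("wrist",t,2): print(t,p,s,atz(*ray(c,T,p),z))
s,Ts=snap("scene")
for p in((367,216),(364.2,213.2)): print(atz(*ray(s,Ts,p),.082))
im=s["pixels"]; h=cv2.cvtColor(im,cv2.COLOR_RGB2HSV)
print("tip area hsv"); print(h[205:222,362:372,0]); print(h[205:222,362:372,1])
for n,col in(("o",OR),("b",BL)):
    for r in rects(s,Ts,col,.072)[:3]: print(n,r)
E
```

```text
clock: 19.05
eef_pos: [0.61, -0.1229, 0.1387]
tool_rot: [-0.707, 0.707, -0.013, 0.015]
ft_force: [-0.4, 0.0, -0.5]
grip_width: 0.0503
grasp_force: 0.0
[ 0.61   -0.1229  0.1387] 179.99390337881596
handle_grip [320.4 241.4] 0.58 [ 0.611  -0.1065  0.084 ]
handle_foot [321.7 250.3] 0.95 [ 0.611  -0.0812  0.05  ]
[0.594  0.1245 0.082 ]
[0.5807 0.1217 0.082 ]
tip area hsv
[[120 120 105 120  90 150 120 135 120 120]
 [ 60 150 150 105 105 120  90  90  30  30]
 [120   0 120   0  30  30  30  15  30  45]
 [ 30  15  30  19  21  24  25  30  30  40]
 [ 40  40  18  20  21  21  23  30  38  38]
 [ 30  38  26  20  21  21  24  30  38  30]
 [ 30  38  24  21  21  21  24  30  40  30]
 [ 30  30  24  21  21  21  23  30  30  30]
 [ 30  30  23  21  21  21  23  23  30  30]
 [ 38  24  23  21  21  21  24  30  40  30]
 [ 38  30  25  20  21  20  24  30  40  30]
 [ 38  40  20  21  21  23  30  30  30  25]
 [ 30  30  30  21  24  23  26  23  24  23]
 [ 30  30  26  25  25  25  23  25  23  24]
 [ 27  25  25  23  24  23  24  24  24  26]
 [ 28  21  24  24  24  28  22  24  24  26]
 [ 26  24  26  26  24  25  25  24  25  25]]
[... 447 characters left out ...]
4 101  37   8   3   5   6]
 [  6   5  14  50  71  26   8   6   6   9]
 [  5   6   9  27  32  18  12  13  13  17]
 [  6   8  12  15  16  16  16  16  16  17]
 [ 14  14  15  16  17  15  18  18  16  16]
 [ 17  17  17  16  18  15  18  17  17  17]
 [ 16  18  16  16  18  16  16  18  16  17]]
o ((666.6820678710938, -27.89474868774414), (52.34122848510742, 85.70951080322266), 1.6500955820083618)
o ((634.1390991210938, -389.72210693359375), (42.17597198486328, 43.47279357910156), 9.813650131225586)
b ((-458.83514404296875, 1276.960693359375), (306.2108154296875, 409.83453369140625), 86.1656265258789)
b ((571.1326293945312, -29.62183380126953), (57.53641128540039, 92.96932220458984), 9.008187294006348)
```

```bash
python3 -m creep '[0.001,-0.003,-0.035,0,0.05,0.001,-0.003,-0.068,0,0.05,0.001,-0.003,-0.068,0,0.05,0.001,-0.003,-0.068,0,0.01,0.001,-0.003,-0.068,0,0.01,0.001,-0.003,-0.068,0,0.01,0.001,-0.003,-0.068,0,0.01,0.001,-0.003,-0.068,0,0.01,0.001,-0.003,-0.068,0,0.01,0.001,-0.003,-0.068,0,0.01]'
```

```text
clock: 20.08
eef_pos: [0.6115, -0.1261, 0.0753]
tool_rot: [-0.707, 0.707, -0.016, 0.017]
ft_force: [-1.4, 1.9, 7.4]
grip_width: 0.0131
grasp_force: 58.3
```

```bash
python3 -m creep '[-0.01,0,0,0,0.01,-0.025,0,0,0,0.01,-0.04,0,0,0,0.01,-0.055,0,0,0,0.01,-0.065,0,0,0,0.01,-0.065,0.01,0,0,0.01,-0.065,0.025,0,0,0.01,-0.065,0.04,0,0,0.01,-0.065,0.05,0,0,0.01,-0.065,0.05,0,0,0.01]'
python3 - <<'E'
from h import *
np.set_printoptions(precision=4,suppress=True)
c,T=snap("wrist","g1.png"); print(T[:3,3],ya())
for n,col in(("o",OR),("b",BL)):
    for r in rects(c,T,col,.072)[:2]: print(n,r)
for t,z in(("handle_foot",.05),("sample_orange",.05),("sample_blue",.05),("head_bottom",.15),("pointer_tip",.082)):
  for p,s in find("wrist",t,2): print(t,p,s,atz(*ray(c,T,p),z))
s,Ts=snap("scene","s2.png")
im=s["pixels"][150:290,290:450]; 
a=cv2.resize(im,None,fx=3.4,fy=3.4,interpolation=cv2.INTER_CUBIC)
b=cv2.resize(c["pixels"],(480,300)); a=a[:476,:480]; b=b[:, :a.shape[1]]
cv2.imwrite("pics/mix.png",cv2.vconcat([cv2.resize(a,(480,420))[:300],b])[:,:,::-1])
E
```

```text
clock: 20.92
eef_pos: [0.5465, -0.0745, 0.0752]
tool_rot: [0.707, -0.707, 0.015, -0.017]
ft_force: [-3.6, 3.6, 9.2]
grip_width: 0.0132
grasp_force: 59.4
[ 0.5465 -0.0745  0.0752] -179.9491198506651
b ((490.7662048339844, 12.616983413696289), (4.844943523406982, 30.01866912841797), 42.56708908081055)
handle_foot [320.4 298.6] 0.85 [ 0.5465 -0.0295  0.05  ]
sample_orange [355.9  36.7] 0.67 [ 0.5282 -0.1908  0.05  ]
sample_blue [384.4 359.7] 0.61 [0.4957 0.0328 0.05  ]
```

View pics/mix.png

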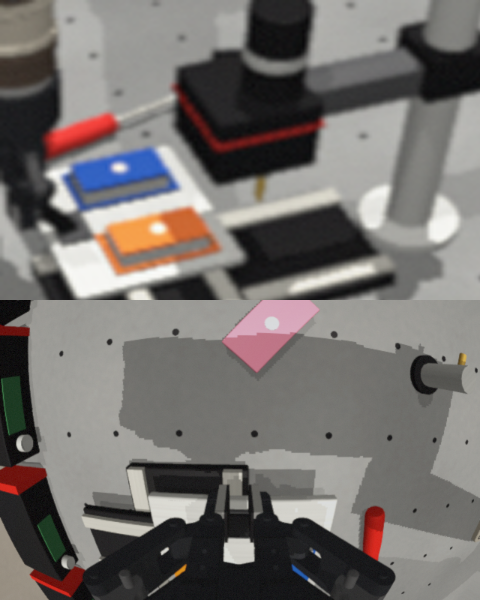

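Both samples are seated and the carrier follows the grip. The orange dot is near scene (336,226) and the pointer tip near (366,216).

```bash
cat > rel.py <<'E'
from h import *
np.set_printoptions(precision=4,suppress=True)
s,Ts=snap("scene"); im=s["pixels"]; h=cv2.cvtColor(im,cv2.COLOR_RGB2HSV).astype(float)
def dots():
    big=cv2.resize(im,None,fx=4,fy=4,interpolation=cv2.INTER_CUBIC); H=cv2.cvtColor(big,cv2.COLOR_RGB2HSV)
    out={}
    for n,col in(("o",((8,140,100),(20,255,255))),("b",((105,130,60),(125,255,255)))):
        m=cv2.inRange(H,*col); m[:4*150]=0; m[4*290:]=0; m[:,:4*285]=0; m[:,4*450:]=0
        k=cv2.morphologyEx(m,cv2.MORPH_CLOSE,cv2.getStructuringElement(cv2.MORPH_ELLIPSE,(33,33)))
        N,l,st,ce=cv2.connectedComponentsWithStats(k); i=1+np.argmax(st[1:,4]); k=(l==i).astype(np.uint8)*255
        q=cv2.inRange(H,(0,0,120),(180,120,255))&cv2.erode(k,np.ones((7,7)))
        N,l,st,ce=cv2.connectedComponentsWithStats(q)
        for i in np.argsort(-st[1:,4])[:2]+1:
            if N>1 and st[i,4]>60: p=(ce[i]+.5)/4-.5; out.setdefault(n,[]).append((p,st[i],atz(*ray(s,Ts,p),.072)))
    return out
d=dots()
for n in d:
    for e in d[n]: print(n,e)
tip=np.array([365.9,216.2]); P=atz(*ray(s,Ts,tip),.082); print("tip",P)
for n in d: print(n,"needs",(P-d[n][0][2])[:2])
for t in("sample_orange","sample_blue"):
    for p,sc in find("scene",t,4): print(t,p,sc,atz(*ray(s,Ts,p),.05))
print(bot.get_obs()["eef_pos"],bot.get_obs()["clock"])
E
python3 rel.py
python3 - <<'E'
from h import *
# tip from the first wrist view v1 and the scene
c=bot.camera("scene"); w=bot.camera("wrist")
T=np.eye(4);T[:3,:3]=R.from_quat([.708,-.706,.014,-.016]).as_matrix();T[:3,3]=[.4041,.05,.1356]
print(meet([ray(c,None,(365.9,216.2)),ray(w,T,(120.4,280.5))]), meet([ray(c,None,(365.9,216.2)),ray(w,T,(118,283))]))
E
```

```text
o (array([336.3239, 233.4225]), array([1286,  915,  122,   41, 1815], dtype=int32), array([0.6196, 0.0195, 0.072 ]))
o (array([336.0231, 225.625 ]), array([1335,  896,   22,   17,  287], dtype=int32), array([0.5909, 0.03  , 0.072 ]))
b (array([324.6451, 205.4026]), array([1290,  815,   22,   17,  299], dtype=int32), array([0.5008, 0.029 , 0.072 ]))
b (array([319.1806, 215.3948]), array([1255,  854,   45,   19,  252], dtype=int32), array([ 0.5355, -0.001 ,  0.072 ]))
tip [0.5937 0.1212 0.082 ]
o needs [-0.0259  0.1016]
b needs [0.0929 0.0921]
sample_orange [169.5 254. ] 0.96 [ 0.5181 -0.4319  0.05  ]
sample_orange [250.2 248.4] 0.61 [ 0.5729 -0.2183  0.05  ]
sample_blue [326.  213.1] 0.82 [0.512  0.0295 0.05  ]
sample_blue [310.4 231.4] 0.73 [ 0.5679 -0.0396  0.05  ]
sample_blue [426.4 171.5] 0.54 [0.4381 0.4165 0.05  ]
[ 0.5466 -0.075   0.0752] 21.4167
(array([0.59333523, 0.12033821, 0.08073977]), [np.float64(1.3), np.float64(1.3)]) (array([0.59482649, 0.120457  , 0.08317715]), [np.float64(0.1), np.float64(0.1)])
```

```bash
python3 -m creep '[0.001,0.01,0,0,0.01,0.002,0.025,0,0,0.01,0.003,0.04,0,0,0.01,0.003,0.055,0,0,0.01,0.003,0.065,0,0,0.01,0.003,0.073,0,0,0.01,0.003,0.078,0,0,0.01,0.003,0.08,0,0,0.01,0.003,0.08,0,0,0.01]'; python3 rel.py
python3 - <<'E'
from h import *
s,_=snap("scene"); t,_=snap("top")
a=cv2.resize(s["pixels"][120:250,300:460],(640,520),interpolation=cv2.INTER_CUBIC)[:300]
b=cv2.resize(t["pixels"][100:220,200:400],(500,300),interpolation=cv2.INTER_CUBIC)
a=cv2.resize(s["pixels"][130:245,290:430],(365,300),interpolation=cv2.INTER_CUBIC)
cv2.imwrite("pics/clear.png",cv2.resize(cv2.hconcat([a,b[:,:435]]),(800,300))[:,:,::-1])
E
```

```text
clock: 22.27
eef_pos: [0.5497, 0.0042, 0.0752]
tool_rot: [-0.707, 0.707, -0.016, 0.017]
ft_force: [-2.6, -1.2, 9.5]
grip_width: 0.0133
grasp_force: 59.7
o (array([361.4688, 227.5808]), array([1388,  890,  122,   42, 1877], dtype=int32), array([0.6225, 0.0951, 0.072 ]))
o (array([361.9152, 219.7416]), array([1441,  874,   17,   14,  193], dtype=int32), array([0.5941, 0.1092, 0.072 ]))
b (array([342.8551, 209.8419]), array([1346,  829,   45,   22,  264], dtype=int32), array([0.5371, 0.0731, 0.072 ]))
tip [0.5937 0.1212 0.082 ]
o needs [-0.0288  0.0261]
b needs [0.0566 0.0481]
sample_orange [359.5 224.8] 0.95 [0.5912 0.1045 0.05  ]
sample_orange [169.3 250.5] 0.63 [ 0.5049 -0.4311  0.05  ]
sample_blue [332.9 223.5] 0.54 [0.56   0.0331 0.05  ]
sample_blue [348.3 207.9] 0.45 [0.5137 0.1016 0.05  ]
sample_blue [429.4 172.4] 0.41 [0.4457 0.4234 0.05  ]
[0.5497 0.0042 0.0752] 22.4167
```

View pics/clear.png

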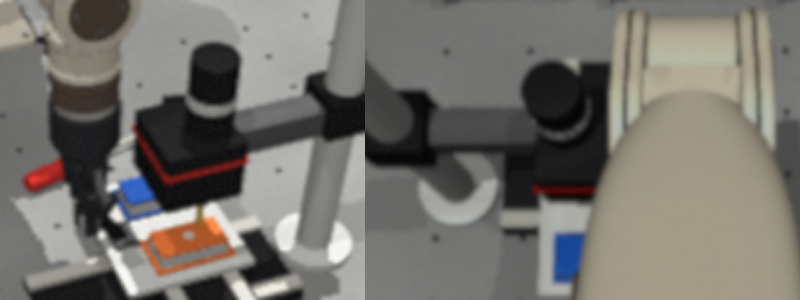

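The picture shows a gap between the gripper and the head, with the tip at (200,228) just ahead of the orange dot at (188,236).

```bash
python3 -m creep '[0,0.004,0,0,0.01,0,0.008,0,0,0.01,0,0.0105,0,0,0.01,0,0.0105,0,0,0.01,0,0.0105,0,0,0.01,0,0.0105,0,0,0.01,0,0.0105,0,0,0.01,0,0.0105,0,0,0.01,0,0.0105,0,0,0.01,0,0.0105,0,0,0.01]'; python3 rel.py | head -4;  python3 - <<'E'
from h import *
s,_=snap("scene"); im=s["pixels"]; h=cv2.cvtColor(im,cv2.COLOR_RGB2HSV)
print(im[212:226,358:374,2]); print(h[212:226,358:374,1])
E
```

```text
clock: 23.35
eef_pos: [0.5497, 0.0143, 0.0753]
tool_rot: [-0.707, 0.707, -0.016, 0.017]
ft_force: [-2.7, -1.2, 10.2]
grip_width: 0.0132
grasp_force: 59.8
o (array([364.598 , 226.6734]), array([1400,  886,  122,   43, 1889], dtype=int32), array([0.6222, 0.105 , 0.072 ]))
o (array([365.0312, 218.8225]), array([1454,  870,   17,   15,  200], dtype=int32), array([0.5937, 0.1192, 0.072 ]))
b (array([344.6581, 209.4819]), array([1363,  833,   29,   15,  166], dtype=int32), array([0.5374, 0.0787, 0.072 ]))
tip [0.5937 0.1212 0.082 ]
[[226 228 229 229 229 226 198 129  69 105 176 207 212 203 177 150]
 [230 229 229 229 228 225 188 120  68  91 130 143 135 121 102  87]
 [231 228 221 212 208 195 152  88  49  57  74  81  76  71  69  68]
 [213 200 171 143 129 111  80  49  39  41  45  58  67  70  71  71]
 [133 114  88  68  56  47  46  46  43  41  40  48  62  70  72  71]
 [ 58  46  39  38  42  59  81  88  74  55  42  44  57  68  70  72]
 [ 40  39  40  41  50  85 120 133 116  82  50  41  48  57  69  70]
 [ 39  41  41  42  52  91 127 141 131  95  58  42  41  48  58  62]
 [ 40  43  42  41  47  69 104 12
[... 609 characters left out ...]
 188 194 190 185 183 182 182]
 [ 85 102 128 155 172 185 183 175 177 188 194 193 188 182 181 182]
 [169 186 195 197 191 165 130 111 132 168 191 193 190 184 183 181]
 [195 196 194 193 179 124  66  43  70 128 179 194 191 191 183 182]
 [196 193 193 192 176 115  53  29  48 108 167 191 194 191 189 187]
 [195 191 192 194 185 149  91  65  81 134 182 194 193 194 193 193]
 [192 194 192 195 194 186 162 150 159 180 192 196 194 193 194 195]
 [192 193 192 194 194 194 195 195 194 195 196 195 195 191 190 184]
 [194 195 192 192 194 194 195 194 193 192 189 187 180 169 155 131]
 [192 192 195 195 194 194 192 187 184 169 151 133 126 106  75  43]
 [193 194 191 186 186 176 161 144 127 102  77  49  35  28  15   8]]
```

```bash
python3 -m creep '[0,0,0,0,0.01,0,0,0,0,0.01,0,0,0,0,0.01,0,0,0,0,0.01,0,0,0,0,0.01,0,0,0,0,0.01]' >/dev/null; python3 -m creep '[0.01,0,0,0,0.01,0.022,0,0,0,0.01,0.035,0.001,0,0,0.01,0.048,0.001,0,0,0.01,0.061,0.0015,0,0,0.01,0.073,0.0015,0,0,0.01,0.083,0.0015,0,0,0.01,0.09,0.0015,0,0,0.01,0.09,0.0015,0,0,0.01,0.09,0.0015,0,0,0.01]'; python3 rel.py;  python3 - <<'E'
from h import *
s,_=snap("scene"); im=s["pixels"]; h=cv2.cvtColor(im,cv2.COLOR_RGB2HSV)
print(im[212:224,358:374,0]); print(h[212:224,358:374,1])
E
```

```text
clock: 24.88
eef_pos: [0.6415, 0.0154, 0.0754]
tool_rot: [-0.706, 0.707, -0.017, 0.018]
ft_force: [3.4, -2.1, 5.1]
grip_width: 0.0132
grasp_force: 59.5
o (array([378.6798, 249.056 ]), array([1453,  972,  128,   48, 1801], dtype=int32), array([0.7119, 0.1059, 0.072 ]))
o (array([379.2297, 240.8375]), array([1508,  956,   22,   18,  320], dtype=int32), array([0.6853, 0.1204, 0.072 ]))
b (array([369.7426, 226.6454]), array([1444,  898,   73,   20,  319], dtype=int32), array([0.627 , 0.1188, 0.072 ]))
b (array([365.2683, 219.3606]), array([1453,  871,   21,   16,  260], dtype=int32), array([0.596, 0.119, 0.072]))
tip [0.5937 0.1212 0.082 ]
o needs [-0.1182  0.0153]
b needs [-0.0334  0.0024]
sample_orange [167.2 250.9] 0.88 [ 0.5045 -0.4367  0.05  ]
sample_orange [250.6 245.2] 0.73 [ 0.5617 -0.2146  0.05  ]
sample_orange [376.4 243.1] 0.62 [0.673  0.1199 0.05  ]
sample_blue [366.2 227.8] 0.87 [0.609  0.1178 0.05  ]
sample_blue [428.1 173.6] 0.61 [0.4498 0.4161 0.05  ]
sample_blue [457.4 213.8] 0.32 [0.648  0.3997 0.05  ]
[0.6415 0.0154 0.0754] 25.0333
[[ 37  35  35  35  38  63  99 121 131
[... 872 characters left out ...]
  62   3  20  55 111 151 163]
 [ 15  13  26  38  65  72  30 133 137  16  86 117 143 173 188 190]
 [ 62  88 111 137 145 158  87  76 117  35 157 190 188 190 190 189]
 [147 165 171 181 191 191 135  17  51  83 174 195 191 190 185 187]
 [183 188 190 193 191 177 124  61  66 131 183 195 188 187 188 187]
 [189 189 195 195 186 125  57  30  38  84 147 187 191 188 188 187]
 [191 188 191 191 169  81  10  17  12  31 113 177 191 193 191 191]
 [191 186 191 193 169  91  21   7   6  45 131 188 194 193 192 193]
 [190 192 190 192 188 152 102  71  71 110 171 188 192 188 191 195]
 [197 191 191 188 195 188 181 163 159 174 191 193 192 191 191 185]
 [191 190 192 191 191 193 199 197 199 197 191 186 184 177 159 136]]
```

```bash
python3 -m creep '[-0.001,0,0,0,0.01,-0.0015,0,0,0,0.01,-0.0015,0,0,0,0.01,-0.0015,0,0,0,0.01,-0.0015,0,0,0,0.03,-0.0015,0,0,0,0.04,-0.0015,0,0,0,0.04,-0.0015,0,0,0,0.04]';  python3 -m creep '[0,-0.01,0,0,0.04,0,-0.03,0,0,0.04,0,-0.06,0,0,0.04,0,-0.1,0,0,0.04,0,-0.13,0.04,0,0.04,0,-0.13,0.06,0,0.04,0,-0.13,0.06,0,0.04,0,-0.13,0.06,0,0.04]'; python3 rel.py | grep -v sample
```

```text
clock: 25.75
eef_pos: [0.6358, 0.0162, 0.0717]
tool_rot: [-0.707, 0.707, -0.013, 0.015]
ft_force: [0.8, -0.0, -0.2]
grip_width: 0.04
grasp_force: 0.0
clock: 26.42
eef_pos: [0.6378, -0.1159, 0.1345]
tool_rot: [-0.706, 0.708, -0.016, 0.017]
ft_force: [-0.6, -0.1, -1.2]
grip_width: 0.0401
grasp_force: 0.0
o (array([378.2022, 248.7015]), array([1452,  972,  127,   46, 1784], dtype=int32), array([0.7103, 0.1052, 0.072 ]))
o (array([378.8849, 240.4882]), array([1506,  955,   23,   18,  329], dtype=int32), array([0.6839, 0.12  , 0.072 ]))
b (array([367.3839, 226.6667]), array([1424,  895,   94,   28,  366], dtype=int32), array([0.6249, 0.1124, 0.072 ]))
b (array([364.9533, 219.0118]), array([1451,  870,   22,   16,  265], dtype=int32), array([0.5943, 0.1187, 0.072 ]))
tip [0.5937 0.1212 0.082 ]
o needs [-0.1166  0.0159]
b needs [-0.0312  0.0088]
[ 0.6354 -0.1136  0.1308] 26.5667
```

```bash
python3 -m creep '[-0.035,0,0,0,0.04,-0.075,0,0,0,0.04,-0.115,0,0,0,0.04,-0.155,0,0,0,0.04,-0.195,0.02,0,0,0.04,-0.23,0.05,0,0,0.04,-0.23,0.09,0,0,0.04,-0.23,0.13,0,0,0.04,-0.23,0.165,0,0,0.04,-0.23,0.165,0,0,0.04]'; python3 look.py v3; python3 -m creep '[0,0,0.03,0,0.04,0,0.02,0.03,0,0.04,0,0.03,0.03,0,0.04,0,0.03,0.03,0,0.04]' >/dev/null; python3 look.py v4
```

```text
clock: 27.4
eef_pos: [0.4051, 0.0567, 0.1316]
tool_rot: [0.71, -0.704, 0.013, -0.016]
ft_force: [-0.6, -0.4, 0.2]
grip_width: 0.0401
grasp_force: 0.0
[0.4051 0.0567 0.1316] [309.7069   0.     318.2024]
sample_orange [ 77.3 255.1] 0.58 [0.6788 0.1231 0.05  ]
sample_blue [131.8 259.2] 0.93 [0.5937 0.1179 0.05  ]
sample_blue [ 71.4 254.1] 0.17 [0.6897 0.1232 0.05  ]
handle_grip [ 57.9 187.3] 0.94 [0.6402 0.0333 0.084 ]
handle_foot [ 86.  199.8] 0.82 [0.6396 0.0566 0.05  ]
handle_foot [362.5 206.9] 0.45 [0.3745 0.0562 0.05  ]
pointer_tip [117.3 277.4] 0.64 [0.5907 0.1195 0.082 ]
pointer_tip [ 57.  187.3] 0.4 [0.6442 0.0339 0.082 ]
head_bottom [ 71.2 306.7] 0.85 [0.5849 0.1038 0.15  ]
dot b [120.3 272.6] 70 [0.5945 0.1208 0.072 ]
yellow [100 278  15  17 105] [array([0.5967, 0.1211, 0.082 ]), array([0.6208, 0.1438, 0.082 ])]
[0.4068 0.0813 0.1623] [309.7069   0.     318.2024]
sample_orange [ 74.5 153. ] 0.36 [0.6805 0.0354 0.05  ]
sample_blue [146.9 229.7] 0.89 [0.591  0.1215 0.05  ]
handle_grip [ 77.4 155.1] 0.95 [0.6394 0.0329 0.084 ]
handle_foot [103.9 173.4] 0.65 [0.6373 0.0599 0.05  ]
pointer_tip [129.2 238.1] 0.66 [0.5914 0.1163 0.082 ]
dot b [133.3 237.7] 75 [0.5944 0.1207 0.072 ]
yellow [122 242   6   7  27] [array([0.5976, 0.121 , 0.082 ]), array([0.6031, 0.128 , 0.082 ])]
```

```bash
python3 -c "
from workcell import bot
print(bot.job_done())"
```

```text
the job is handed in; nothing more can be done
None
```

I handed the job in at about 28 s of the 67 s limit; it gave no verdict. Both samples sit dot up in their own nests: the orange dot stood under the pointer for about a second, then blue was brought under and left there. By my last camera measurements each dot was about 2–4 mm off the tip (6 mm allowed), and I neither saw nor felt any contact with the microscope.

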